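# Break a stuck dry-box lid free with the opener and hold it ajar

### The arm

A 6-joint arm with a two-finger parallel gripper is mounted at the origin on the work surface. World frame = base frame: x ahead of the robot, y to its left, z up, the work surface at z = 0. Lengths are in m, angles in rad, forces in N, time in s.
With the tool pointing down it reaches from about 0.35 to 0.875 m from the base axis. Payload 4.2 kg.
Tool frame: the origin (TCP) lies at the very end of the fingers, on their centre line; the grasp point (between the pads) lies 19 mm behind it; z points along the fingers, y is the line along which they close (so a half turn about z gives the same grasp; the last joint's range is limited). The gripper opens to 87 mm and grips with 3 to 60 N. Pads are 19 mm wide; open, the fingers measure 117 mm over their backs; the gripper's body (75 mm by 190 mm) begins 51 mm behind the grasp point.
Start: joints at [0.259, 0.385, 0.008, 0, -1.194, -0.259], TCP at [0.625, 0, 0.223] pointing down, gripper open.
Joint ranges: [-3.14, 3.14], [-1.21, 2.06], [-1.07, 1.41], [-3.16, 2.05], [-2.99, -0.16], [-3.1, 3.1]. Speed limits (rad/s): [2.79, 2.79, 3.14, 3.14, 3.14, 3.14].

### API

Orientations are given as a rotation vector (axis times angle).
In Python, from bench import robot gives the robot as it stands.
- The arm moves only by the shell command python3 -m inch 'ROWS'. ROWS is JSON, a list of rows, each a list of 3 entries, a list of its own where there are three numbers: the turn, a rotation vector about the world's x, y, z in rad, then the shift along the world's x, y, z in mm, then the opening, from 0 (shut) to 1 (fully open). In form: [[[rx, ry, rz], [x, y, z], gripper], ...]. A call has exactly 8 rows; each row shifts and turns the commanded pose from where the row before left it; what a row does not reach is not made up. A row lasts 1/8 s, in which the tool goes at most 62.5 mm and 10.7 degrees, less where a joint would pass 70% of its speed; a pose out of reach is approached as far as the arm can. A call is refused whole if a number of a shift passes 62.5 or a number of a turn 0.188, either way. A call with a gripper value outside its range is refused whole. The fingers move at their own pace and stop on an object; the grip force is fixed at half the most. Time passes only in rows, so rows that do not move let the fingers close, or fill a call up. It gives the time, the measured TCP pose, the force, the opening and the grip force at its end, in the units of the state.
- robot.sense(): the state, without advancing time (a new reading comes with each control period).
- robot.read_camera(name): name is "scene" or "side" or "wrist"; returns the picture (420x560x3 uint8, red, green, blue); there is no depth.
- robot.camera_params(name): a dict with "camera_matrix" (3x3 intrinsics, pixels), "pose" (4x4, takes a point from camera to world coordinates); the wrist camera has in their place "T_tool_cam" (4x4, takes a point from camera to tool coordinates, whose origin is the TCP and whose axes are the flange's). Camera axes: x right, y down, z forward; pixel columns grow to the right and rows downward; lengths in m; the calibration is good to about 2 mm. A picture is of the moment at which its call begins: read the wrist's pose just before it. camera_params takes no time and is no camera call.
- robot.hand_in(): hands the job in; it is judged then, once.
Trained networks look in the newest picture that a camera, given by its name, has taken for a name from the list of things; names that differ only in an ending like _2 or _b are one class to them, and where a whole thing is asked for, a point or a joint stands for the part that bears it (a point fixed in the world has none). Each returns a list of dicts, best first, with "p" (0 to 1); they miss things now and then, are a little off and sometimes report something else, mostly with a low value. They report only what shows in the picture. A call takes as long as a camera call.
- robot.spot_in(camera, query): "point" ([x, y, z] in m, in world coordinates, good to about 4 mm: the middle of the surface that is visible of it).
The state is a dict: "clock": time; "joint_pos": joint angles; "qvel": joint speeds; "effort": joint torques, N m; "eef_pos": TCP position; "tcp_rot": TCP orientation; "contact_force": force on the tool from outside, world axes, zero at the start; "moment": the same for the moment, N m; "opening": finger opening in m; "grip_force": force on a finger pad.
Only numpy, scipy, OpenCV 4.12 (cv2) and the standard library are available. Lean on these libraries where they do the work, as an engineer would, in place of code of your own. Each camera call takes 0.05 s, during which the arm holds its last target. There are 200 camera calls.

### The job

The lid of the small dry box is stuck shut on its gasket. Take the opener from its wooden rest, keep it upright and slide its flat blade straight into the gap under the lid's front lip until its upright handle all but touches the lip, then raise it to break the seal without letting the lid fly up. Finish still holding the lid up, steady, with the lip about 15 mm higher than when closed, carried only by the upright opener in the gripper; do not touch the lid with the gripper or arm, and leave the other tools where they are.

Things in the scene. Friction and masses are not known exactly. Their poses are not given: they have to be found in the camera images.
- case: Fixed grey dry box, 140 (its x) x 170 (its y) x 62 mm high without the lid; origin at the centre of its underside, on the bench. Its own +x points from the lip side (front) to the hinge side (rear), +z up. From the front wall (x = -70 mm) a ledge 76 mm wide sticks out to x = -96 mm; ledge top at z = 52 mm.
- slot_mouth (a point): Fixed point at the mouth of the gap: below the front edge of the closed lip, midway along it and midway in height of the gap (case frame x = -100, y = 0, z = 58 mm). Its +x points horizontally straight into the gap. The gap is 12 mm high (ledge top 52 mm to lip underside 64 mm above the bench), 60 mm wide (lip width), open at both sides, 30 mm deep to the box wall.
- lid_plate: Flat lid: aluminium frame with glass window, 8 mm thick, top 70 mm above the bench when closed, about 0.35 kg, with an aluminium lip 60 mm wide, 6 mm thick, at the middle of its front, reaching 30 mm beyond the box wall. Origin on the hinge line at the rear (case frame x = +75, z = 64 mm); axes as the case's when closed.
- lip_edge (a point): Middle of the lip's front edge, on its underside; 175 mm from the hinge line; 64 mm above the bench when closed.
- lid (a joint): Lid opening angle, rad: 0 closed, grows as the lip rises (1 mm at the lip = 0.0057 rad), at most 0.30. The seal (gasket with a sprung catch inside) pulls back with a force that peaks at about 6 to 8 N at the blade when the lip is 4 to 7 mm up and has mostly faded by 12 mm; then only the lid's weight is left (1 to 2 N at the lip). Let go, the lid falls shut and sticks again.
- opener: Loose L-shaped opener, about 80 g, standing upright in the rest: light wood handle 22 (its x) x 26 (its y) x 84 mm tall, with a flat steel blade 18 wide, 3 thick, sticking out 28 mm level from the foot of its +x face (that face is the shoulder), its underside flush with the handle's. Origin at the centre of the handle's underside; +x points towards the blade tip, +z up.
- opener_mid (a point): Centre of the opener's upright handle: half-way up, 42 mm above its underside (48 mm above the bench at the start). A firm grip front to back (pads on the two faces across the opener's x) resists tipping best.
- opener_tip (a point): Middle of the blade's tip edge: 39 mm ahead of the handle's centre line along the opener's +x, 1.5 mm above the handle's underside.
- rest: Fixed dark wooden rest: base 100 x 70 x 6 mm (the opener stands on it) with a low three-sided wall, 18 mm above the bench, behind and beside the handle's foot, open towards the blade. Lift the opener straight up out of it. Origin on its underside, below the handle's place; +x as the opener's.
- pliers: Bystander: small pliers with yellow handles, lying flat, about 120 mm long; origin on the pivot.
- jar: Bystander: small closed jar, 40 mm diameter, 50 mm tall; origin under its centre.
- weight: Bystander: steel weight with a knob, 44 mm diameter, 42 mm tall; origin under its centre.
- hammer: Bystander: light hammer about 220 mm long, lying flat; origin on its underside, on its length.

How it is judged:
On the way, in this order (a step that is already met when the one before it is completed fails the run):
1. the blade is in the gap under the closed lip, at least 18 mm deep, the opener held by the fingers (x of opener_tip in the frame of slot_mouth above 0.018 m and y of opener_tip in the frame of slot_mouth between -0.026 and 0.026 m and angle between the x axis of opener and the x axis of slot_mouth, either way round below 0.25 rad and value of joint lid below 0.012 rad and contact force between the fingers and opener above 1 N), for 0.1 s.
2. the seal is broken: the lid is more than 9 mm up at the lip, borne by the opener (value of joint lid above 0.05 rad and contact force between opener and lid_plate above 0.3 N), for 0.1 s.
At the end, for the whole second after the job is handed in: The lid is held still at 0.055 to 0.13 rad (lip 10 to 23 mm up), its weight on the opener's blade (over 0.3 N), the blade tip still at least 10 mm in past the lip's closed edge line, the opener in the fingers (over 1 N) and upright within 0.25 rad, every bystander within 30 mm of its start (value of joint lid between 0.055 and 0.13 rad and velocity of joint lid between -0.05 and 0.05 rad/s and contact force between opener and lid_plate above 0.3 N and contact force between the fingers and opener above 1 N and angle between opener's own z axis and vertical below 0.25 rad and x of opener_tip in the frame of slot_mouth above 0.01 m and distance of each of pliers, jar, weight, hammer from where it was at the start of the episode below 0.03 m); the arm keeps its last pose, push and grip.
It fails at once if the lid flies up past 0.22 rad (about 38 mm at the lip) (value of joint lid above 0.22 rad).
It fails at once if the gripper or arm touches the lid (contact force between any of the fingers, the arm and lid_plate above 1 N).
It fails at once if a bystander is moved more than 30 mm (distance of any of pliers, jar, weight, hammer from where it was at the start of the episode above 0.03 m).
It also fails if it takes over 45 s, if anything falls off the work surface, if the arm or the gripper's body presses on something with over 40 N, if the wrist force passes 120 N, or if a joint passes its speed limit or range.

## Working session

There is one attempt and no reset: what is moved stays moved. The work goes in short steps, Python scripts to look and compute and a shell command to move; the robot and the scene stay as the last step left them, time stands still between calls to the robot, and variables do not carry over. Pictures are saved under pics/ and viewed, at most 10 in all, crops included, and the job is handed in when it is done.

```bash
mkdir -p pics; python3 - <<'E'
from bench import robot
import cv2
s=robot.sense();print(s['clock'],s['eef_pos'],s['tcp_rot'],s['opening'])
for c in ["scene","side"]:
    im=robot.read_camera(c);cv2.imwrite(f"pics/{c}0.png",im[:,:,::-1])
    p=robot.camera_params(c);print(c,p)
    for q in ["opener","rest","case","lid_plate"]:
        print(q,robot.spot_in(c,q)[:2])
E
```

```text
0.0 [6.24380069e-01 2.94908312e-05 2.21443250e-01] [ 2.22012885 -2.22040033 -0.00235109] 0.0870624627366085
scene {'camera_matrix': array([[496.98737345,   0.        , 273.40030251],
       [  0.        , 496.98737345, 216.59531729],
       [  0.        ,   0.        ,   1.        ]]), 'pose': array([[-0.84244646,  0.32300806, -0.43121892,  1.2191208 ],
       [ 0.53845082,  0.4767765 , -0.69480564,  0.93757622],
       [-0.01883278, -0.81752674, -0.57558263,  0.95417216],
       [ 0.        ,  0.        ,  0.        ,  1.        ]])}
opener [{'point': [0.463, -0.2617, 0.0409], 'p': 0.76}, {'point': [0.5639, 0.2022, 0.0708], 'p': 0.23}]
rest [{'point': [0.4715, -0.2428, 0.0071], 'p': 0.47}]
case [{'point': [0.5772, 0.2268, 0.0698], 'p': 0.83}]
lid_plate [{'point': [0.5612, 0.2068, 0.07], 'p': 0.77}]
side {'camera_matrix': array([[524.58573383,   0.        , 278.73640697],
       [  0.        , 524.58573383, 206.27727259],
       [  0.        ,   0.        ,   1.        ]]), 'pose': array([[ 0.96717517, -0.19112961,  0.16745644,  0.35549781],
       [-0.25368299, -0.76445128,  0.59267122, -0.80046493],
       [ 0.01473527, -0.61569774, -0.78784463,  0.99841989],
       [ 0.        ,  0.        ,  0.        ,  1.        ]])}
opener [{'point': [0.4557, -0.2836, 0.0706], 'p': 0.82}]
rest [{'point': [0.445, -0.2813, 0.0078], 'p': 0.82}, {'point': [0.5467, 0.1879, 0.0672], 'p': 0.25}]
case [{'point': [0.5442, 0.162, 0.0649], 'p': 0.7}]
lid_plate [{'point': [0.5452, 0.1852, 0.0718], 'p': 0.56}, {'point': [0.4515, -0.286, 0.0053], 'p': 0.5}]
```

```bash
python3 -c "
import cv2,numpy as np
a=cv2.imread('pics/scene0.png');b=cv2.imread('pics/side0.png')
cv2.imwrite('pics/scene0v.png',a)"
```

```text
(no output)
```

View pics/scene0.png

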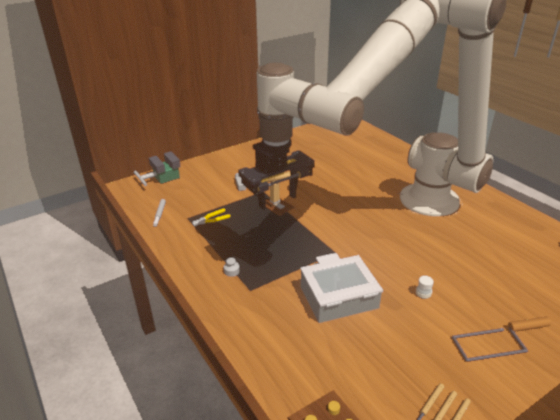

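View pics/side0.png

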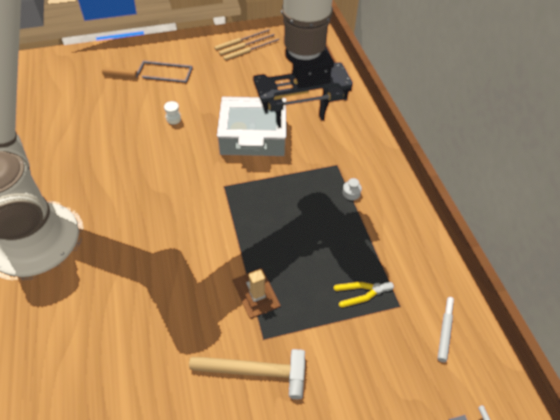

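Scene view: the opener sits at about (275,193) px, the box lip at about (330,262). In the side view the opener is at about (257,287) and the lip at about (250,141). I'll zoom in on both to get orientation.

```bash
python3 -c "
import cv2,numpy as np
b=cv2.imread('pics/side0.png');a=cv2.imread('pics/scene0.png')
f=lambda i,x,y:cv2.resize(i[y:y+75,x:x+100],(400,300),interpolation=cv2.INTER_CUBIC)
cv2.imwrite('pics/crop1.png',np.vstack([np.hstack([f(b,205,85),f(b,210,250)]),np.hstack([f(a,290,248),f(a,230,150)])]))"
```

```text
(no output)
```

View pics/crop1.png

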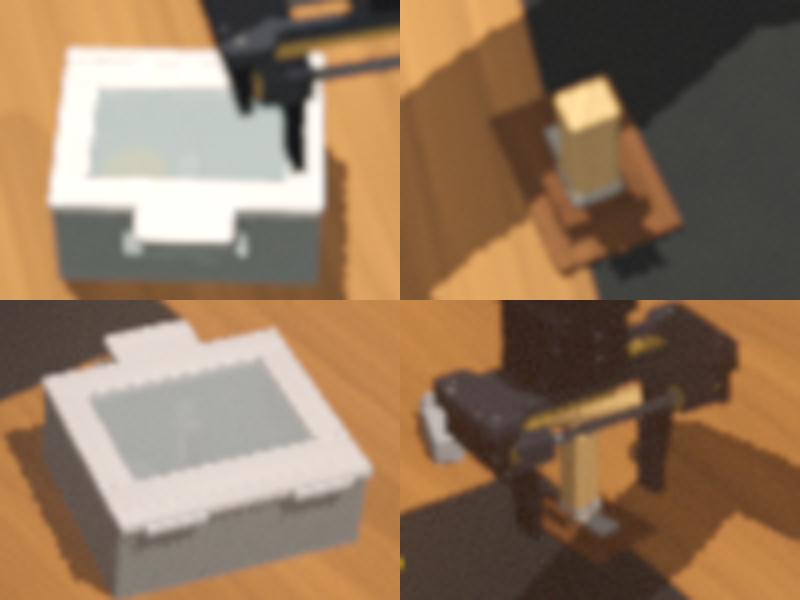

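Top-left crop: the lip's front corners are at crop (135,240) and (237,243). Bottom-left: lip corners at (105,340) and (190,322). Right-hand crops: opener handle top at (553–625,75–128), with the blade pointing away from the side camera (tip near scene crop (605,528)).

```bash
cat > h.py <<'E'
from bench import robot
import numpy as np
def ray(P,K,uv):
    d=P[:3,:3]@np.linalg.inv(K)@[uv[0],uv[1],1]; return P[:3,3],d
def atz(P,K,uv,z):
    o,d=ray(P,K,uv); return o+d*(z-o[2])/d[2]
E
python3 - <<'E'
from h import *
np.set_printoptions(precision=4,suppress=True)
C={c:(lambda p:(p['pose'],np.array(p['camera_matrix'])))(robot.camera_params(c)) for c in("scene","side")}
def go(c,off,pts,z):
    for p in pts: print(c,p,atz(*C[c],(off[0]+p[0]/4-.5+.125,off[1]+p[1]/4-.5+.125),z))
print('lip');go('side',(205,85),[(135,240),(237,243)],.07)
go('scene',(290,248),[(105,40),(190,22)],.07)
print('lid');go('side',(205,85),[(50,207),(325,210),(68,47),(320,52)],.07)
go('scene',(290,248),[(43,80),(275,30),(372,170),(122,230)],.07)
print('handle top');go('side',(210,250),[(153,103),(205,75),(223,115),(167,128)],.09)
print('rest');go('side',(210,250),[(283,220),(165,270),(235,125),(92,115)],.006)
print('blade tip');go('scene',(230,150),[(205,233),(218,220)],.009)
E
```

```text
lip
side (135, 240) [0.5051 0.1091 0.07  ]
side (237, 243) [0.5656 0.0915 0.07  ]
scene (105, 40) [0.5655 0.1018 0.07  ]
scene (190, 22) [0.5048 0.119  0.07  ]
lid
side (50, 207) [0.4596 0.15   0.07  ]
side (325, 210) [0.626  0.1063 0.07  ]
side (68, 47) [0.4992 0.2966 0.07  ]
side (320, 52) [0.6619 0.2517 0.07  ]
scene (43, 80) [0.6251 0.1122 0.07  ]
scene (275, 30) [0.4616 0.1586 0.07  ]
scene (372, 170) [0.5016 0.2992 0.07  ]
scene (122, 230) [0.6653 0.2536 0.07  ]
handle top
side (153, 103) [ 0.4447 -0.2711  0.09  ]
side (205, 75) [ 0.4735 -0.2617  0.09  ]
side (223, 115) [ 0.4768 -0.2863  0.09  ]
side (167, 128) [ 0.4483 -0.2866  0.09  ]
rest
side (283, 220) [ 0.5034 -0.3076  0.006 ]
side (165, 270) [ 0.4373 -0.3202  0.006 ]
side (235, 125) [ 0.4928 -0.2463  0.006 ]
side (92, 115) [ 0.4193 -0.2213  0.006 ]
blade tip
scene (205, 233) [ 0.4624 -0.2324  0.009 ]
scene (218, 220) [ 0.4424 -0.2427  0.009 ]
```

```bash
python3 -m inch '[[[0,0,-0.168],[-21,-34,0],1],[[0,0,-0.168],[-21,-34,0],1],[[0,0,-0.168],[-21,-34,0],1],[[0,0,-0.168],[-21,-34,0],1],[[0,0,-0.168],[-20,-34,0],1],[[0,0,-0.168],[-20,-34,0],1],[[0,0,-0.168],[-20,-34,0],1],[[0,0,-0.168],[-20,-37,0],1]]'
python3 - <<'E'
from h import *
import cv2
np.set_printoptions(precision=4,suppress=True)
s=robot.sense();print(s['clock'],s['eef_pos'],s['tcp_rot'],s['joint_pos'])
im=robot.read_camera('wrist');cv2.imwrite('pics/w1.png',im[:,:,::-1])
print(robot.camera_params('wrist'));print(robot.spot_in('wrist','opener')[:2])
E
```

```text
clock: 1.5
eef_pos: [0.4603, -0.2759, 0.2229]
tcp_rot: [-0.347, 3.122, -0.0]
contact_force: [0.0, 0.7, -0.1]
opening: 0.0871
grip_force: 0.0
1.5 [ 0.4603 -0.2759  0.2229] [-0.3475  3.1217 -0.0004] [-0.2376  0.2341 -0.2088  0.     -1.1272 -1.1115]
{'camera_matrix': array([[335.324 ,   0.    , 278.8031],
       [  0.    , 335.324 , 205.6107],
       [  0.    ,   0.    ,   1.    ]]), 'T_tool_cam': array([[-0.0003, -0.9659, -0.2591,  0.0713],
       [ 1.    , -0.0002, -0.0003,  0.    ],
       [ 0.0002, -0.2591,  0.9659, -0.1617],
       [ 0.    ,  0.    ,  0.    ,  1.    ]])}
[{'point': [0.4549, -0.2712, 0.0901], 'p': 0.65}]
```

View pics/w1.png

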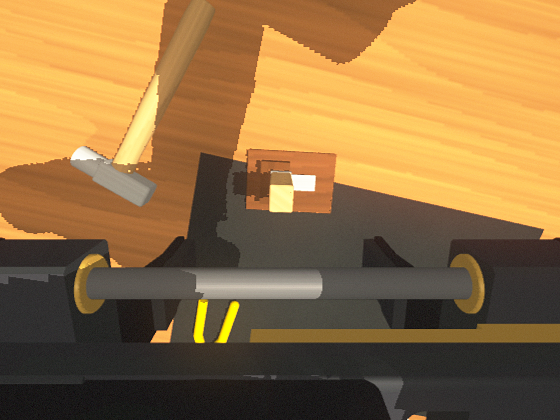

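The wrist view shows the rest with corners (249,150), (336,154), (331,214), (246,209). The blade points right with its tip edge at about (316,175)–(314,191), and the handle top is at about (270–293, 188–212).

```bash
cat >> h.py <<'E'
from scipy.spatial.transform import Rotation as R
def wcam(s):
    p=robot.camera_params('wrist');T=np.eye(4);T[:3,:3]=R.from_rotvec(s['tcp_rot']).as_matrix();T[:3,3]=s['eef_pos']
    return T@p['T_tool_cam'],np.array(p['camera_matrix'])
E
python3 - <<'E'
from h import *
import cv2
np.set_printoptions(precision=4,suppress=True)
s=robot.sense();P=wcam(s)
for n,z,pts in[('rest',.006,[(249,150),(336,154),(331,214),(246,209)]),('tip',.009,[(316,175),(314,191)]),('top',.09,[(270,212),(293,212),(294,184),(271,184)])]:
    for p in pts: print(n,p,atz(*P,p,z))
im=cv2.imread('pics/w1.png')[140:222,236:346]
cv2.imwrite('pics/w1c.png',cv2.resize(im,None,fx=7,fy=7,interpolation=cv2.INTER_NEAREST))
E
```

```text
rest (249, 150) [ 0.4331 -0.3174  0.006 ]
rest (336, 154) [ 0.4161 -0.2213  0.006 ]
rest (331, 214) [ 0.4851 -0.2087  0.006 ]
rest (246, 209) [ 0.501  -0.3074  0.006 ]
tip (316, 175) [ 0.4436 -0.2378  0.009 ]
tip (314, 191) [ 0.4621 -0.2354  0.009 ]
top (270, 212) [ 0.4743 -0.2822  0.09  ]
top (293, 212) [ 0.4697 -0.2617  0.09  ]
top (294, 184) [ 0.4442 -0.2668  0.09  ]
top (271, 184) [ 0.4487 -0.2869  0.09  ]
```

View pics/w1c.png

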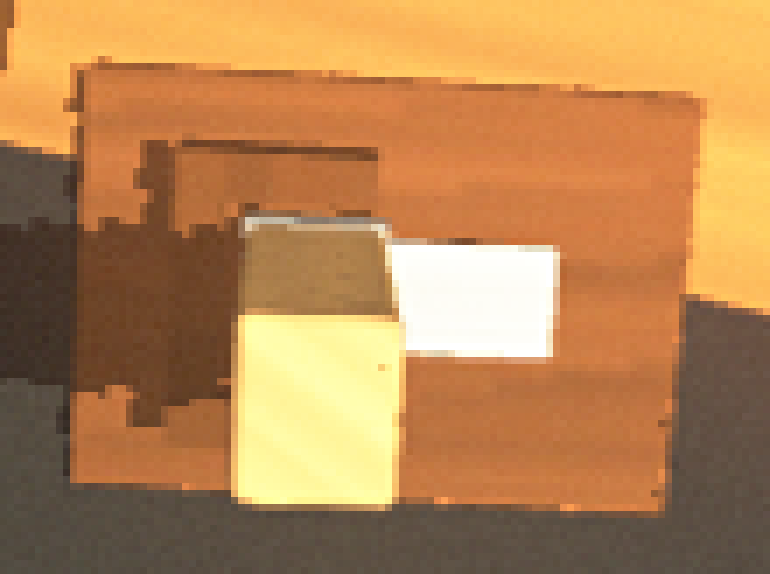

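```bash
python3 -m inch '[[[0,0,-0.025],[-0.5,0.5,-30],1],[[0,0,-0.024],[-0.5,0.5,-35],1],[[0,0,0],[0,0,-35],1],[[0,0,0],[0,0,-35],1],[[0,0,0],[0,0,-30],1],[[0,0,0],[0,0,-22],1],[[0,0,0],[0,0,0],0.5],[[0,0,0],[0,0,0],0]]'
python3 -m inch '[[[0,0,0],[0,0,0],0],[[0,0,0],[0,0,0],0],[[0,0,0],[0,0,0],0],[[0,0,0],[0,0,0],0],[[0,0,0],[0,0,0],0],[[0,0,0],[0,0,0],0],[[0,0,0],[0,0,0],0],[[0,0,0],[0,0,0],0]]'
python3 - <<'E'
from h import *
s=robot.sense();print(s)
E
```

```text
clock: 2.6
eef_pos: [0.4609, -0.274, 0.0364]
tcp_rot: [-0.28, 3.128, -0.001]
contact_force: [-0.8, 0.4, -0.2]
opening: 0.074
grip_force: 0.0
clock: 3.6
eef_pos: [0.46, -0.274, 0.0356]
tcp_rot: [0.279, -3.129, 0.0]
contact_force: [-0.6, -0.7, 0.0]
opening: 0.0215
grip_force: 30.0
{'clock': 3.6, 'joint_pos': array([-2.34132258e-01,  4.48950620e-01, -4.40040993e-01,  4.40442379e-05,
       -6.81841456e-01, -1.15887836e+00]), 'qvel': array([ 0.00067599,  0.00020832, -0.00071975, -0.00028736,  0.00125268,
        0.00097652]), 'effort': array([ 7.86038255e-02, -3.58760726e+01,  1.26139623e+01,  2.79820360e+00,
       -1.62482739e-02, -1.77804395e-03]), 'eef_pos': array([ 0.45997148, -0.27399716,  0.03556159]), 'tcp_rot': array([ 2.78947123e-01, -3.12914024e+00,  2.30246730e-05]), 'contact_force': array([-0.5646585 , -0.74362102,  0.00540471]), 'moment': array([-0.08188828, -0.0580092 ,  0.0294743 ]), 'grip_force': 29.999808312859386, 'opening': 0.021507340751028163}
```

```bash
python3 -m inch '[[[0,0,0],[0,0,5],0],[[0,0,0],[0,0,10],0],[[0,0,0],[0,0,15],0],[[0,0,0],[0,0,20],0],[[0,0,0],[0,0,20],0],[[0,0,0],[0,0,20],0],[[0,0,0],[0,0,10],0],[[0,0,0],[0,0,0],0]]'
python3 -m inch '[[[0,0,-0.056],[4,17,0],0],[[0,0,-0.056],[7,40,0],0],[[0,0,-0.056],[7,45,0],0],[[0,0,-0.056],[7,45,0],0],[[0,0,-0.056],[7,45,0],0],[[0,0,-0.056],[7,45,0],0],[[0,0,-0.056],[7,40,0],0],[[0,0,-0.055],[6,17,0],0]]'
python3 -m inch '[[[0,0,0],[0,0,-5],0],[[0,0,0],[0,0,-5],0],[[0,0,0],[0,0,-5],0],[[0,0,0],[0,0,-5],0],[[0,0,0],[0,0,-5],0],[[0,0,0],[0,0,-5],0],[[0,0,0],[0,0,0],0],[[0,0,0],[0,0,0],0]]'
python3 - <<'E'
from h import *
import cv2
s=robot.sense();print(s['eef_pos'],s['tcp_rot'],s['contact_force'],s['moment'])
I=[]
w=robot.read_camera('wrist');cv2.imwrite('pics/w2.png',w[:,:,::-1])
a=robot.read_camera('scene')[:,:,::-1];b=robot.read_camera('side')[:,:,::-1]
cv2.imwrite('pics/a2.png',a);cv2.imwrite('pics/b2.png',b)
for q in ['lip_edge','opener_tip','opener','lid_plate']:print(q,robot.spot_in('wrist',q)[:2])
f=lambda i,x,y,k:cv2.resize(i[y:y+75*4//k,x:x+100*4//k],(400,300),interpolation=cv2.INTER_CUBIC)
cv2.imwrite('pics/m2.png',np.vstack([np.hstack([f(b,205,105,4),f(a,290,215,4)]),np.hstack([cv2.resize(w[:,:,::-1],(400,300)),np.zeros((300,400,3),np.uint8)])]))
E
```

```text
clock: 4.6
eef_pos: [0.4604, -0.2741, 0.1366]
tcp_rot: [-0.279, 3.127, -0.001]
contact_force: [1.0, -0.3, -2.0]
opening: 0.0217
grip_force: 30.0
clock: 5.6
eef_pos: [0.5116, 0.0219, 0.1347]
tcp_rot: [-0.421, -3.112, 0.001]
contact_force: [-0.1, -0.3, -1.0]
opening: 0.0217
grip_force: 30.0
clock: 6.6
eef_pos: [0.5121, 0.0201, 0.1057]
tcp_rot: [0.421, 3.113, 0.0]
contact_force: [0.7, 0.9, -1.0]
opening: 0.022
grip_force: 30.0
[0.51213972 0.02006985 0.105668  ] [4.21364857e-01 3.11288753e+00 1.25290243e-04] [ 0.66818184  0.85640754 -1.00306534] [-0.02070571 -0.13647779  0.04084086]
lip_edge [{'point': [0.5279, 0.1581, 0.0696], 'p': 0.97}]
opener_tip [{'point': [0.5021, 0.025, 0.1304], 'p': 0.82}]
opener [{'point': [0.5079, 0.0232, 0.1336], 'p': 0.93}]
lid_plate [{'point': [0.5235, 0.1578, 0.0682], 'p': 0.82}]
```

View pics/m2.png

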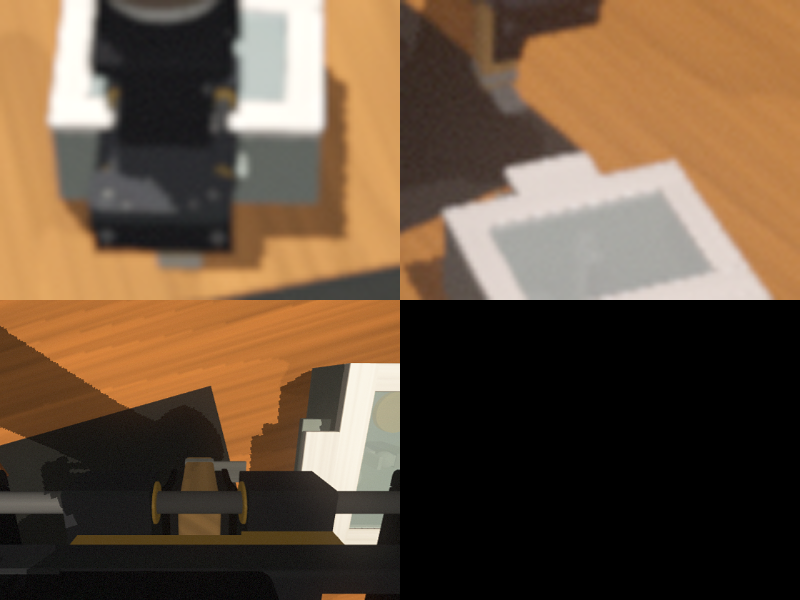

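The composite shows the blade ahead of the lip. In the wrist image the lip's left corner is near (424,185) px and the blade near (335,230). I'll crop that area.

```bash
python3 -c "
import cv2
i=cv2.imread('pics/w2.png')[75:255,310:550];cv2.imwrite('pics/w2c.png',cv2.resize(i,(800,600),interpolation=cv2.INTER_NEAREST))"
```

```text
(no output)
```

View pics/w2c.png

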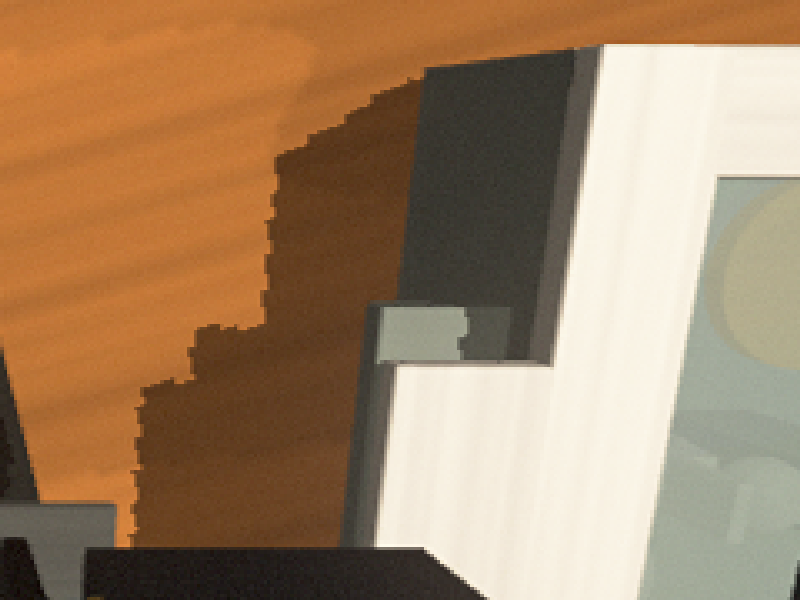

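```bash
python3 - <<'E'
from h import *
np.set_printoptions(precision=4,suppress=True)
s=robot.sense();P=wcam(s);k=10/3
g=lambda p,z:atz(*P,(310+p[0]/k-.35,75+p[1]/k-.35),z)
A=g((396,366),.07);B=g((550,366),.07);C=g((603,45),.07);F=g((380,545),.07);D=g((553,366),.07)
t1=g((116,505),.0791);t2=g((113,548),.0791);b0=g((0,503),.0791)
for n,v in zip('ABCDF',(A,B,C,D,F)):print(n,v)
print(t1,t2,b0)
ang=lambda v:np.degrees(np.arctan2(v[1],v[0]))
print('side',ang(B-A),'front',ang(D-C)+90,'lipfront',ang(F-A)+90,'blade side',ang(t1-b0),'tip',ang(t2-t1)+90)
R_=R.from_rotvec(s['tcp_rot']).as_matrix();print('tool y',ang(R_[:,1]),R_[2])
for yaw in (74,75):
  u=np.array([np.cos(np.radians(yaw)),np.sin(np.radians(yaw))]);n=np.array([-u[1],u[0]])
  m=A[:2]-30*n*1e-3; tip=t1[:2]-9e-3*n
  print(yaw,'mouth',m,'tip',tip,'rel',(m-tip)@u,(m-tip)@n,'tip from tcp',s['eef_pos'][:2]+.039*u)
E
```

```text
A [0.5056 0.1145 0.07  ]
B [0.5129 0.1412 0.07  ]
C [0.4604 0.1563 0.07  ]
D [0.5131 0.1417 0.07  ]
F [0.5388 0.1064 0.07  ]
[0.5144 0.0593 0.0791] [0.5222 0.0571 0.0791] [0.5086 0.0396 0.0791]
side 74.56434975925795 front 74.51727379914182 lipfront 76.16486269240812 blade side 73.52585673067999 tip 73.67584224743493
tool y 74.57888028141252 [-0.0002  0.0001 -1.    ]
74 mouth [0.5344 0.1063] tip [0.5231 0.0569] rel 0.0506335394479835 0.0027498106569055726 tip from tcp [0.5228 0.0576]
75 mouth [0.5345 0.1068] tip [0.5231 0.057 ] rel 0.05104031906306933 0.001862516335903403 tip from tcp [0.5221 0.0577]
```

```bash
python3 -m inch '[[[0,0,0],[0,0,-5],0],[[0,0,0],[0,0,-5],0],[[0,0,0],[0,0,-5],0],[[0,0,0],[-1,5,-4.6],0],[[0,0,0],[2.5,11,0],0],[[0,0,0],[3.5,12,0],0],[[0,0,0],[3.4,11.2,0],0],[[0,0,0],[0,0,0],0]]'
python3 -m inch '[[[0,0,0],[0.8,2.9,0],0],[[0,0,0],[0.8,2.9,0],0],[[0,0,0],[0.8,2.9,0],0],[[0,0,0],[0.8,2.9,0],0],[[0,0,0],[0.8,2.9,0],0],[[0,0,0],[0.8,2.9,0],0],[[0,0,0],[0.8,2.9,0],0],[[0,0,0],[0,0,0],0]]'
python3 - <<'E'
from h import *
import cv2
np.set_printoptions(precision=4,suppress=True)
s=robot.sense();print(s['eef_pos'],s['tcp_rot'],s['contact_force'],s['moment'])
w=robot.read_camera('wrist')[:,:,::-1];cv2.imwrite('pics/w3.png',w)
a=robot.read_camera('scene')[:,:,::-1];cv2.imwrite('pics/a3.png',a)
cv2.imwrite('pics/m3.png',np.hstack([cv2.resize(w[105:285,300:460],(400,450),interpolation=cv2.INTER_CUBIC),cv2.resize(a[200:290,290:370],(400,450),interpolation=cv2.INTER_CUBIC)]))
E
```

```text
clock: 7.95
eef_pos: [0.5209, 0.0604, 0.0861]
tcp_rot: [0.419, 3.113, 0.001]
contact_force: [0.0, -0.5, -1.0]
opening: 0.0221
grip_force: 30.0
clock: 8.95
eef_pos: [0.526, 0.0797, 0.0859]
tcp_rot: [0.421, 3.113, 0.0]
contact_force: [-0.1, -0.0, -0.7]
opening: 0.0217
grip_force: 30.0
[0.526  0.0797 0.0859] [0.4212 3.1132 0.    ] [-0.1482 -0.001  -0.7225] [-0.0538 -0.0772  0.0092]
```

View pics/m3.png

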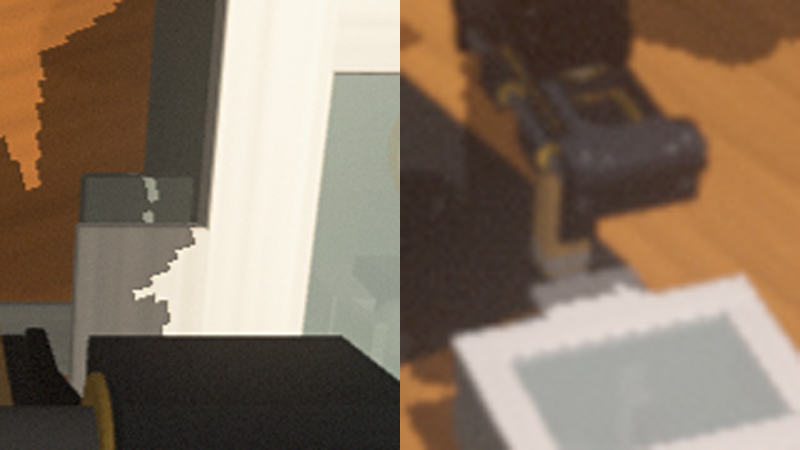

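The blade slides under the lip without force: in the left crop its edge at about (70,305) passes beneath the lip front at x of about 76. I'll push on in.

```bash
python3 - <<'E'
from h import *
s=robot.sense();P=wcam(s);u=np.array([.266,.964])
A=atz(*P,(300+79/2.5-.3,105+224/2.5-.3),.07);print(A,(s['eef_pos'][:2]+.039*u-A[:2])@u)
E
python3 -m inch '[[[0,0,0],[0.4,1.6,0],0],[[0,0,0],[0.5,1.7,0],0],[[0,0,0],[0.5,1.7,0],0],[[0,0,0],[0.5,1.7,0],0],[[0,0,0],[0.5,1.7,0],0],[[0,0,0],[0.5,1.7,0],0],[[0,0,0],[0.4,1.5,0],0],[[0,0,0],[0,0,0],0]]'
```

```text
[0.50456795 0.11469611 0.07      ] 0.010780993311772914
clock: 10.05
eef_pos: [0.5293, 0.0913, 0.0859]
tcp_rot: [-0.421, -3.113, -0.0]
contact_force: [-0.5, -0.7, -1.1]
opening: 0.0216
grip_force: 30.0
```

```bash
python3 -m inch '[[[0,0,0],[0.2,0.8,0],0],[[0,0,0],[0.2,0.8,0],0],[[0,0,0],[0.2,0.7,0],0],[[0,0,0],[0.2,0.6,0],0],[[0,0,0],[0,0,0],0],[[0,0,0],[0,0,0],0],[[0,0,0],[0,0,0],0],[[0,0,0],[0,0,0],0]]'
python3 -m inch '[[[0,0,0],[0,0,1],0],[[0,0,0],[0,0,1],0],[[0,0,0],[0,0,1],0],[[0,0,0],[0,0,1],0],[[0,0,0],[0,0,1],0],[[0,0,0],[0,0,1],0],[[0,0,0],[0,0,0.5],0],[[0,0,0],[0,0,0],0]]'
```

```text
clock: 11.05
eef_pos: [0.5301, 0.094, 0.086]
tcp_rot: [0.422, 3.113, 0.0]
contact_force: [-0.8, 0.1, -1.4]
opening: 0.0218
grip_force: 30.0
clock: 12.05
eef_pos: [0.5301, 0.0941, 0.0923]
tcp_rot: [-0.422, -3.113, -0.0]
contact_force: [1.3, -0.2, -2.9]
opening: 0.0219
grip_force: 30.0
```

```bash
python3 -m inch '[[[0,0,0],[0,0,0.7],0],[[0,0,0],[0,0,0.7],0],[[0,0,0],[0,0,0.7],0],[[0,0,0],[0,0,0.7],0],[[0,0,0],[0,0,0.7],0],[[0,0,0],[0,0,0.7],0],[[0,0,0],[0,0,0.8],0],[[0,0,0],[0,0,0],0]]'
python3 -m inch '[[[0,0,0],[0,0,0.7],0],[[0,0,0],[0,0,0.7],0],[[0,0,0],[0,0,0.7],0],[[0,0,0],[0,0,0.7],0],[[0,0,0],[0,0,0.7],0],[[0,0,0],[0,0,0.7],0],[[0,0,0],[0,0,0.8],0],[[0,0,0],[0,0,0],0]]'
python3 -m inch '[[[0,0,0],[0,0,0.7],0],[[0,0,0],[0,0,0.7],0],[[0,0,0],[0,0,0.7],0],[[0,0,0],[0,0,0.7],0],[[0,0,0],[0,0,0.7],0],[[0,0,0],[0,0,0.7],0],[[0,0,0],[0,0,0],0],[[0,0,0],[0,0,0],0]]'
python3 - <<'E'
from h import *
import cv2
s=robot.sense();print(s['eef_pos'],s['contact_force'],s['moment'])
w=robot.read_camera('wrist')[:,:,::-1];a=robot.read_camera('scene')[:,:,::-1]
cv2.imwrite('pics/m4.png',np.hstack([cv2.resize(w[105:285,260:420],(400,450),interpolation=cv2.INTER_CUBIC),cv2.resize(a[200:290,290:370],(400,450),interpolation=cv2.INTER_CUBIC)]))
E
```

```text
clock: 13.05
eef_pos: [0.5301, 0.0941, 0.0977]
tcp_rot: [0.421, 3.113, 0.0]
contact_force: [1.2, 0.9, -4.5]
opening: 0.0219
grip_force: 30.0
clock: 14.05
eef_pos: [0.5301, 0.094, 0.1026]
tcp_rot: [0.422, 3.113, -0.0]
contact_force: [0.6, 0.3, -2.5]
opening: 0.0216
grip_force: 30.0
clock: 15.05
eef_pos: [0.5301, 0.094, 0.1067]
tcp_rot: [-0.422, -3.113, 0.0]
contact_force: [-0.5, 0.8, -2.0]
opening: 0.0223
grip_force: 30.0
[0.53007542 0.09398895 0.10669853] [-0.48424089  0.79920716 -2.02799243] [ 0.07591991 -0.10143728 -0.01617452]
```

View pics/m4.png

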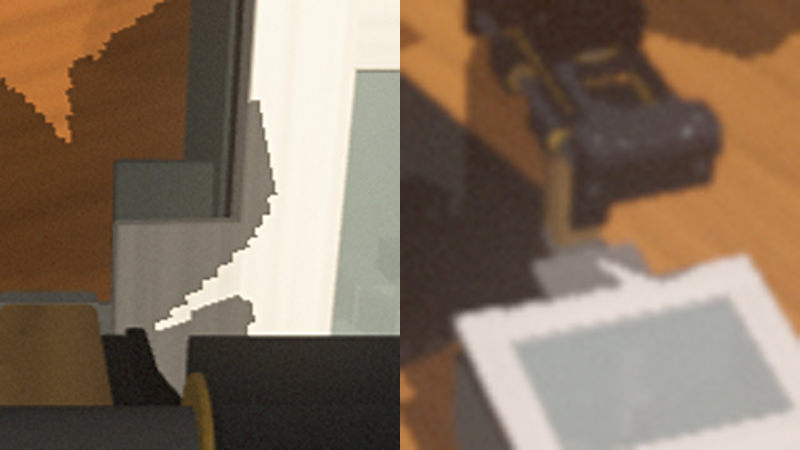

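The lip sits raised on the blade, corner near crop (115,222), with the handle close to it. I'll check the height numerically and hand in if it's in range.

```bash
python3 - <<'E'
from h import *
s=robot.sense();P=wcam(s);u=np.array([.266,.964])
# along-u position of the lip's front top corner fixes z on the ray
from scipy.optimize import brentq
A=np.array([.505,.1146]);f=lambda z:(atz(*P,(260+115/2.5-.3,105+222/2.5-.3),z)[:2]-A)
n=np.array([-.964,.266])
print('z along n',brentq(lambda z:f(z)@n,.03,.15),'u err @85',f(.085)@u,f(.085)@n, s['qvel'].max())
E
```

```text
z along n 0.08783194595516136 u err @85 0.0015781087016925556 -0.0006515716670051288 0.001396149776371125
```

```bash
python3 -c "
from bench import robot
print(robot.hand_in())"
```

```text
the job is handed in; nothing more can be done
None
```

The job is handed in with the seal broken and the lid resting on the upright opener in the gripper; I measured the lip about 16–18 mm up (goal about 15 mm, allowed 10–23 mm), and the hand-in call returned no verdict.

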